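# Clear the broken pieces off the ornament board

## Task

With the scraper block, push all the broken ornament pieces off the open end of the board into the scrap bin below it, without touching the pieces with the fingers. Then swing the gate bar fully closed across the open end, against its catch, and leave the scraper standing upright on the board. Leave the jar on the board and everything else on the table where it is.

Things in the scene. Friction and masses are not known exactly. Their poses are not given: they have to be found in the camera images.
- board: fixed clearing board: grey working face 60 mm above the table, 330 mm long (its y), 190 mm wide (its x) between wooden side rims 20 mm high above the face, 12 mm thick. A rim closes its -y end (inner face y = -165); its +y end is open (edge at y = +165): pieces drop off there. Origin: centre of length and width, at table height; z up.
- bin_in (a point): centre of the inner floor of the black scrap bin, fixed under the board's open end at y = +256 mm in the board's frame; axes as the board's. Inside 240 mm along x, 160 mm along y; inner floor 5 mm and rim 48 mm above the table.
- scraper: loose scraper block, 0.25 kg: wood on a rubber foot, 130 mm long (its x), 36 thick (its y), 28 high, with a wooden grip rib on top 90 mm long (x), 20 thick (y), from 28 to 72 mm height. Origin: centre of its underside, z up. Starts standing on the table; the same either way round. Swaps places with the tin from run to run.
- piece0: a broken piece of a white ornament, loose, 30 g: flat angular shard about 44 x 35 x 10 mm thick, starting flat on the board. Origin: near the centre of its underside.
- piece1: a broken piece of a white ornament, loose, 30 g: flat angular shard about 42 x 36 x 11 mm thick, starting flat on the board. Origin: near the centre of its underside.
- piece2: a broken piece of a white ornament, loose, 30 g: flat angular shard about 46 x 35 x 10 mm thick, starting flat on the board. Origin: near the centre of its underside.
- piece3: a broken piece of a white ornament, loose, 30 g: flat angular shard about 40 x 40 x 12 mm thick, starting flat on the board. Origin: near the centre of its underside.
- piece4: a broken piece of a white ornament, loose, 30 g: flat angular shard about 44 x 35 x 10 mm thick, starting flat on the board. Origin: near the centre of its underside.
- gate (a joint): angle of the gate bar (rad): 0 = closed across the board's open end, against the stop in its catch; grows as it swings outward over the bin, counter-clockwise from above; starts at 1.35 to 1.65. Vertical pin with slight friction (about 0.12 N m); stays where left.
- gate_hinge (a point): on the gate bar's pin, at the bar's underside, 66 mm above the table, at x = -116, y = +178 mm in the board's frame. The aluminium bar is 222 mm long from here, 12 mm thick and 26 mm high (66 to 92 mm above the table); closed, it points along the board's +x; at 1.57 rad along the board's +y.
- gate_tip (a point): on the centre line of the gate bar, 205 mm from its pin, 13 mm above its underside (79 mm above the table); a black knob 16 mm wide and 20 mm tall stands on the bar here.
- jar: closed glass jar with a steel lid, 50 mm across, 60 mm tall, loose, standing on the board near its closed end; stays there. Origin: centre of its underside.
- tin: flat steel tin, 110 x 70 x 35 mm, loose, on the table near the scraper; bystander.
- mug: white mug, 80 mm across, 90 mm tall, bystander on the left of the table.
- paint: jar, 64 mm across, 110 mm tall, bystander on the left.
- brush: paint brush lying on the table between the robot and the board, bystander.
- carton: cardboard carton, 120 x 90 x 70 mm, bystander on the right.
- tape: cork disc, 90 mm across, 30 mm tall, bystander on the right.
Things that resemble listed ones, but are neither listed nor needed, are in the scene too. What is shaped like the piece4 but green or red is not meant.

How it is judged:
By the outcome, as a careful person would: the job done as asked, in the order asked, and still so for the second after the job is handed in, with the robot touching nothing.
It also fails if it takes over 72 s, if anything falls off the work surface, if the arm or the gripper's body presses on something with over 40 N, if the wrist force passes 120 N, or if a joint passes its speed limit or range.

## Robot

A 6-joint arm with a two-finger parallel gripper is mounted at the origin on the work surface. World frame = base frame: x ahead of the robot, y to its left, z up, the work surface at z = 0. Lengths are in m, angles in degrees, forces in N, time in s.
With the tool pointing down it reaches from about 0.275 to 0.85 m from the base axis. Payload 5.2 kg.
Tool frame: the origin (TCP) lies on the centre line of the jaws, within the pads' length; the fingertips stand 11 mm ahead of it and the grasp point (between the pads) lies 8 mm behind it (robot.tip_reach is the distance from the TCP to the fingertips, in m); z points along the fingers, y is the line along which they close (so a half turn about z gives the same grasp; the last joint's range is limited). The gripper opens to 85 mm and grips with 20 to 120 N. Pads are 22 mm wide; open, the fingers measure 114 mm over their backs; the gripper's body (76 mm by 85 mm) begins 54 mm behind the grasp point. The pads swing forward as they close: fully open they stand 13 mm farther back than shut.
Start: joints at [-83.297, 14.817, 87.949, -0, 77.235, -11.62], TCP at [0.173, -0.522, 0.242] pointing down, gripper open.
Joint ranges: [-179.93, 179.93], [-52.35, 119.4], [10.71, 147.94], [-69.91, 249.91], [12.55, 155.21], [-178.61, 178.61]. Speed limits (degrees/s): [147.25, 147.25, 180, 180, 180, 180].

## Interface

Orientations are given as [roll, pitch, yaw] about the fixed x, y, z axes, in that order (R = Rz(yaw) Ry(pitch) Rx(roll)).
In Python, from bench import robot gives the robot as it stands. The module is installed in compiled form; this text tells all that it offers.
- The arm moves only by the tool drive_tool, never from a script. Its argument "targets" is text: rows parted by semicolons, each of 7 numbers parted by spaces: the finger opening in m, from 0 to 0.0854, then the shift along the tool's x, y, z in m, then the turn, a rotation vector about the tool's x, y, z in degrees. In form: hand tx ty tz ax ay az; .... A call has 1 to 5 rows; each row shifts and turns the commanded pose from where the row before left it, along the tool's axes as they then stand; what a row does not reach is not made up. A row lasts 1/10 s, in which the tool goes at most 50 mm and 8.59 degrees, less where a joint would pass 70% of its speed; a pose out of reach is approached as far as the arm can. A call with a gripper value outside its range is refused whole. The fingers move at their own pace and stop on an object; the grip force is fixed at half the most. Time passes only in rows, so rows that do not move let the fingers close. It gives the time, the measured TCP pose, the force, the opening and the grip force at its end, in the units of the state.
- robot.get_obs(): the state, without advancing time (a new reading comes with each control period).
- robot.camera(name): name is "scene" or "top" or "wrist"; returns a dict with "frame" (480x640x3 uint8, red, green, blue), "fovy" (degrees; the focal length in pixels is half the picture's height over the tangent of half this angle, whatever the lens; pixels are square), "cx", "cy" (the principal point, pixels), "camera_from_world" (4x4, takes a point from world to camera coordinates). Camera axes: x right, y up, looking along -z (the intrinsics and any distortion apply to the point x, -y, -z); pixel columns grow to the right and rows downward; lengths in m; the calibration is good to about 2 mm. A picture is of the moment at which its call begins. There is no depth.
- robot.close_job(): hands the job in; it is judged then, once.
The state is a dict: "time": time; "joint_pos": joint angles; "qvel": joint speeds; "effort": joint torques, N m; "eef_pos": TCP position; "ee_rot": TCP orientation; "force": force on the tool from outside, world axes, zero at the start; "ft_torque": the same for the moment, N m; "opening": opening from 0.0 (shut) to 1.0 (fully open); "gripper_force": force on a finger pad.
Only numpy, scipy, OpenCV 4.12 (cv2) and the standard library are available. Lean on these libraries where they do the work, as an engineer would, in place of code of your own. Each camera call takes 0.05 s, during which the arm holds its last target. There are 200 camera calls.

## Working session

There is one attempt and no reset: what is moved stays moved. The work goes in short steps, Python scripts to look and compute and a tool call to move; the robot and the scene stay as the last step left them, time stands still between calls to the robot, and variables do not carry over. Pictures are saved under pics/ and viewed, at most 10 in all, crops included, and the job is handed in when it is done.

Besides the shell and the picture viewer there is one more tool, called after ">>>" by a JSON object that holds its "api" and its "payload". drive_tool: Moves the arm, as the interface text tells. Its arguments: {"type":"object","properties":{"targets":{"type":"string"}},"required":["targets"]}

```bash
mkdir -p pics; cat > h.py <<'E'
import numpy as np, cv2
from bench import robot
def cam(n):
    return robot.camera(n)
def save(c,name): cv2.imwrite('pics/'+name+'.png',c['frame'][:,:,::-1])
def ray(c,u,v,z):
    f=240/np.tan(np.radians(c['fovy'])/2); M=np.linalg.inv(c['camera_from_world'])
    d=M[:3,:3]@np.array([(u-c['cx'])/f,-(v-c['cy'])/f,-1]); o=M[:3,3]
    return o+d*(z-o[2])/d[2]
def proj(c,p):
    f=240/np.tan(np.radians(c['fovy'])/2); q=c['camera_from_world']@np.array([*p,1])
    return np.array([c['cx']-f*q[0]/q[2],c['cy']+f*q[1]/q[2]])
E
python3 - <<'E'
from h import *
import pickle
for n in('top','scene'):
    c=cam(n);save(c,n);pickle.dump(c,open(n+'.pkl','wb'));print(n,[k for k in c],c['fovy'],c['cx'],c['cy'],np.linalg.inv(c['camera_from_world']).round(3)[:3].tolist())
o=robot.get_obs();print(o)
E
```

```text
top ['frame', 'fovy', 'cx', 'cy', 'camera_from_world'] 51.64927474222435 322.60291932006334 242.93634712468835 [[0.063, 0.975, -0.214, 0.202], [-0.998, 0.063, -0.008, -0.009], [0.006, 0.214, 0.977, 1.607]]
scene ['frame', 'fovy', 'cx', 'cy', 'camera_from_world'] 46.95954559336985 336.91475410877626 241.99878767566142 [[0.491, -0.753, 0.438, 1.15], [0.871, 0.426, -0.244, -0.363], [-0.002, 0.501, 0.865, 1.316]]
{'time': 0.1, 'joint_pos': array([-8.32977552e+01,  1.48548374e+01,  8.80041170e+01,  1.07617893e-04,
        7.72337118e+01, -1.16193207e+01]), 'qvel': array([ 0.0870363 , -0.10824805, -0.20906031, -0.10377684, -0.03436302,
        0.05929339]), 'effort': array([ 1.79077255e-03, -4.46971607e+01, -2.91247326e+01, -3.24752118e-04,
        6.38417783e-03, -2.41219311e-05]), 'eef_pos': array([ 0.17286482, -0.52166077,  0.24156495]), 'ee_rot': array([-1.79909254e+02, -1.87665110e-02,  1.83215267e+01]), 'force': array([-0.0664852 ,  0.55029268, -0.6506803 ]), 'ft_torque': array([ 0.02000157,  0.01242754, -0.02641573]), 'gripper_force': 0.0, 'opening': 0.9969210985910367}
```

View pics/top.png

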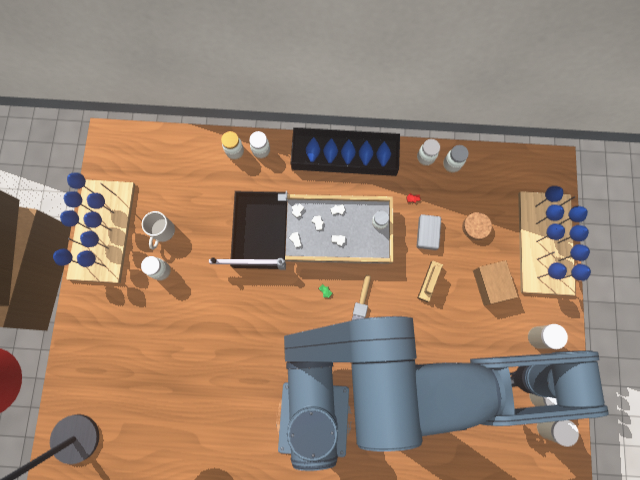

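View pics/scene.png

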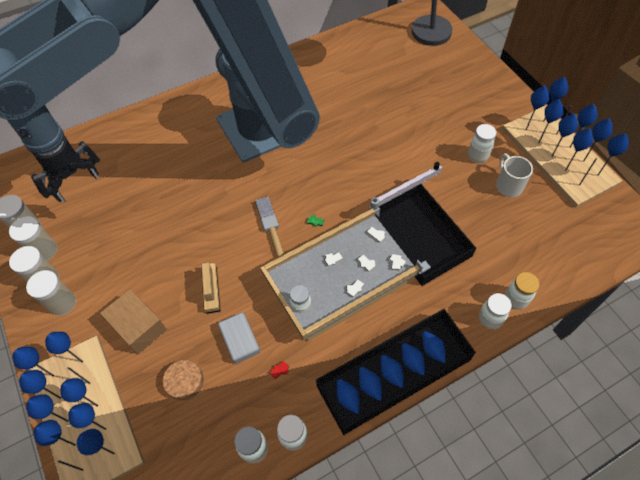

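The top view shows the scraper (tan, ribbed) at (431,282) and the tin (grey) at (429,232). The board spans x 285–393 and y 197–262, open at the left. White pieces are at (298,211), (338,210), (318,223), (296,240) and (339,240), with the jar at (381,219). The gate runs from its pin at (282,263) to its tip at (212,261).

Possible mix-ups:
- **Pieces:** the green shard (326,292) and red shard (413,199) are decoys.
- **Scraper:** the tin (429,232) and the brush (361,300) could be mistaken for it. I choose the tan block with the rib.

```bash
python3 - <<'E'
from h import *
import pickle
c=pickle.load(open('top.pkl','rb'));im=c['frame'];hsv=cv2.cvtColor(im,cv2.COLOR_RGB2HSV)
def reg(m,x0,y0,x1,y1):
    z=np.zeros_like(m);z[y0:y1,x0:x1]=m[y0:y1,x0:x1];return z
# board face
g=reg(((hsv[...,1]<60)&(hsv[...,2]>70)).astype(np.uint8),286,190,400,270)
pts=cv2.findNonZero(cv2.morphologyEx(g,cv2.MORPH_OPEN,np.ones((3,3))));r=cv2.minAreaRect(pts);b=cv2.boxPoints(r);print('face',r)
for p in b: print(p,ray(c,*p,.06).round(4))
# pieces
w=reg(((hsv[...,1]<40)&(hsv[...,2]>205)).astype(np.uint8),286,195,372,262)
n,l,s,ce=cv2.connectedComponentsWithStats(w)
for i in range(1,n):
    if s[i,4]>15: print('piece',s[i],ray(c,*ce[i],.07).round(4))
crop=cv2.resize(im[180:310,200:460],None,fx=3,fy=3,interpolation=cv2.INTER_CUBIC);cv2.imwrite('pics/crop.png',crop[:,:,::-1])
E
```

```text
face ((337.76544189453125, 228.28839111328125), (103.64942169189453, 56.747459411621094), 1.2453643083572388)
[285.3363  255.52907] [0.493  0.1193 0.06  ]
[286.56964 198.795  ] [0.6808 0.1302 0.06  ]
[390.19458 201.04771] [ 0.695 -0.207  0.06 ]
[388.96124 257.7818 ] [ 0.5068 -0.2094  0.06  ]
piece [292 204  12  13 107] [0.6442 0.0931 0.07  ]
piece [330 205  15   9 102] [ 0.6542 -0.0369  0.07  ]
piece [311 215  12  15 108] [0.6077 0.025  0.07  ]
piece [289 232  12  15 108] [0.5471 0.0924 0.07  ]
piece [332 235  13  11 106] [ 0.5555 -0.0448  0.07  ]
```

View pics/crop.png

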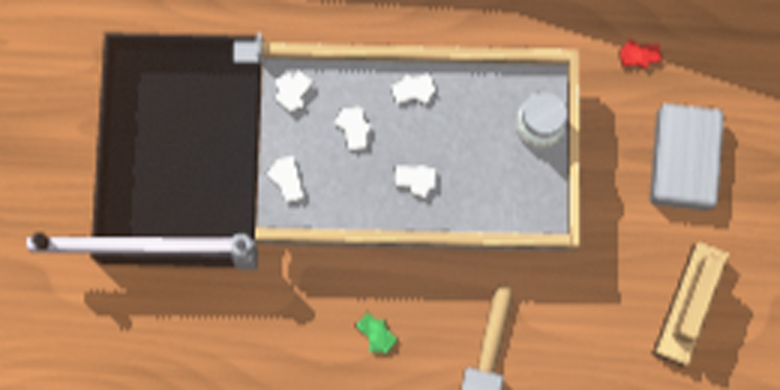

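```bash
python3 - <<'E'
from h import *
import pickle
c=pickle.load(open('top.pkl','rb'))
R=lambda x,y,z:ray(c,200+x/3,180+y/3,z)[:2]
P={k:R(*v,.08) for k,v in dict(pn=(579,50),nn=(578,245),pp=(262,43),np_=(256,240)).items()}
for k,v in P.items(): print(k,v.round(4))
src=np.array([[.107,-.177],[-.107,-.177],[.107,.165],[-.107,.165]]);dst=np.array(list(P.values()))
s0=src-src.mean(0);d0=dst-dst.mean(0);H=s0.T@d0;th=np.arctan2(H[0,1]-H[1,0],H[0,0]+H[1,1])
Rm=np.array([[np.cos(th),-np.sin(th)],[np.sin(th),np.cos(th)]]);o=dst.mean(0)-Rm@src.mean(0)
print('board',o,np.degrees(th),'res',(src@Rm.T+o-dst).round(4).tolist())
loc=lambda p:(Rm.T@(np.array(p)-o)).round(4)
for p in [(.6442,.0931),(.6542,-.0369),(.6077,.025),(.5471,.0924),(.5555,-.0448)]: print('piece',loc(p))
print('jar',loc(R(547,112,.12)),'gate pin',loc(R(241,243,.095)),'tip',loc(R(40,240,.112)))
b=np.array([R(*q,.028) for q in [(697,243),(728,252),(690,364),(656,352)]])
print('scr body',b.mean(0),b.round(4).tolist())
for q in [(703,247),(681,341)]: print('rib end',R(*q,.072))
np.savez('board.npz',o=o,th=th)
E
```

```text
pn [ 0.7039 -0.213 ]
nn [ 0.4913 -0.2189]
pp [0.6897 0.1271]
np_ [0.4751 0.1166]
board [ 0.58972596 -0.04103367] 2.472821580153628 res [[0.0004, -0.0003], [-0.0008, -0.0036], [-0.0002, 0.0013], [0.0006, 0.0026]]
piece [0.0602 0.1317]
piece [0.0646 0.0013]
piece [0.0208 0.0652]
piece [-0.0368  0.1351]
piece [-0.0344 -0.0023]
jar [ 0.0259 -0.1369] gate pin [-0.114   0.1767] tip [-0.1182  0.3802]
scr body [ 0.44674429 -0.35084996] [[0.5115, -0.3542], [0.5038, -0.3878], [0.3806, -0.3488], [0.391, -0.3125]]
rib end [ 0.49905791 -0.35095125]
rib end [ 0.39879672 -0.32966531]
```

>>> {"api": "drive_tool", "payload": {"targets": "0.0854 0 0 0.005 0 0 7;0.0854 0 0 0.005 0 0 7;0.0854 0 0 0.005 0 0 7;0.0854 0 0 0.005 0 0 7;0.0854 0 0 0.005 0 0 7"}}

```text
time: 0.6
eef_pos: [0.1729, -0.5218, 0.2166]
ee_rot: [-179.9, 0.0, -17.0]
force: [0.4, 0.2, 0.8]
opening: 1.002
gripper_force: 0.0
```

>>> {"api": "drive_tool", "payload": {"targets": "0.0854 0.026 -0.031 0 0 0 0;0.0854 0.026 -0.031 0 0 0 0;0.0854 0.026 -0.031 0 0 0 0;0.0854 0.026 -0.031 0 0 0 0;0.0854 0.026 -0.031 0 0 0 0"}}

```text
time: 1.1
eef_pos: [0.343, -0.4097, 0.217]
ee_rot: [-180.0, 0.0, -16.7]
force: [-0.0, -0.8, 0.4]
opening: 0.998
gripper_force: 0.0
```

>>> {"api": "drive_tool", "payload": {"targets": "0.0854 0.026 -0.031 0 0 0 0;0.0854 0.026 -0.031 0 0 0 0;0.0854 0.026 -0.031 0 0 0 0;0.0854 0 0 0 0 0 0;0.0854 0 0 0 0 0 0"}}

```text
time: 1.6
eef_pos: [0.4437, -0.3434, 0.2168]
ee_rot: [-180.0, 0.1, -16.5]
force: [0.2, 0.1, -1.0]
opening: 0.999
gripper_force: 0.0
```

```bash
python3 - <<'E'
from h import *
import pickle
c=cam('wrist');save(c,'w1');pickle.dump(c,open('w1.pkl','wb'))
o=robot.get_obs();print(o['time'],o['eef_pos'],o['ee_rot'],proj(c,(*o['eef_pos'][:2],.072)))
E
```

```text
1.65 [ 0.44300887 -0.34406609  0.21684603] [-1.79996769e+02  6.96030424e-02 -1.66213894e+01] [325.39661194 224.67716087]
```

View pics/w1.png

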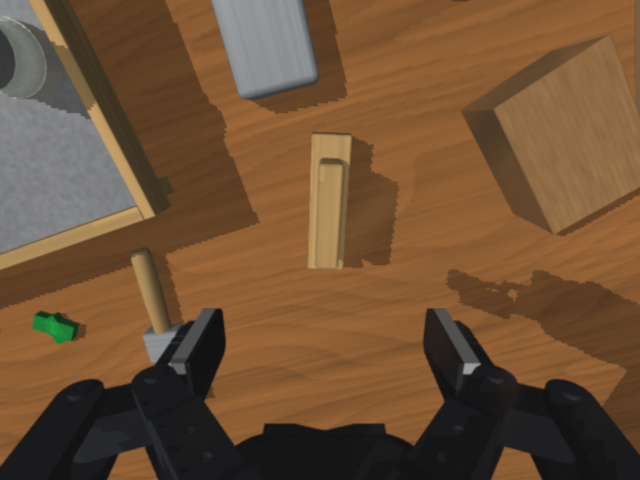

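The close view confirms the scraper: the body runs from (332,133) to (326,268), and the rib top from about (331,160) to (329,265).

```bash
python3 - <<'E'
from h import *
import pickle
c=pickle.load(open('w1.pkl','rb'))
a,b=ray(c,331,159,.072),ray(c,329.5,266,.072)
print('rib',a,b,(a+b)/2,np.hypot(*(a-b)[:2]),np.degrees(np.arctan2(*(a-b)[1::-1])))
q=np.array([ray(c,*p,z) for p,z in [((312,133),.028),((352,134),.028),((344,269),.028),((308,268),.028)]])
print(q.round(4),q.mean(0)); d=(q[0]+q[1]-q[2]-q[3]);print(np.degrees(np.arctan2(d[1],d[0])),np.hypot(d[0],d[1])/2)
E
```

```text
rib [ 0.49292545 -0.36331982  0.072     ] [ 0.40630945 -0.33693189  0.072     ] [ 0.44961745 -0.35012586  0.072     ] 0.09054641793204503 -16.943582746703687
[[ 0.5141 -0.3529  0.028 ]
 [ 0.5033 -0.3864  0.028 ]
 [ 0.3802 -0.3451  0.028 ]
 [ 0.3915 -0.3109  0.028 ]] [ 0.44729828 -0.34881621  0.028     ]
-18.72378879583869 0.12971611006842515
```

>>> {"api": "drive_tool", "payload": {"targets": "0.0854 0.007 0.0035 0.04 0 0 1;0.0854 0 0 0.04 0 0 0;0.0854 0 0 0.04 0 0 0;0.0854 0 0 0.04 0 0 0;0.0854 0 0 0.01 0 0 0"}}

```text
time: 2.15
eef_pos: [0.4455, -0.3482, 0.0431]
ee_rot: [-179.8, 0.4, -17.8]
force: [-0.3, 0.5, 0.4]
opening: 1.0
gripper_force: 0.0
```

>>> {"api": "drive_tool", "payload": {"targets": "0.01 0 0 0 0 0 0;0.01 0 0 0 0 0 0;0.01 0 0 0 0 0 0;0.01 0 0 0 0 0 0;0.01 0 0 0 0 0 0"}}

```text
time: 2.65
eef_pos: [0.4498, -0.3504, 0.049]
ee_rot: [179.9, -0.2, -17.7]
force: [-1.0, 0.5, 5.5]
opening: 0.225
gripper_force: 59.0
```

>>> {"api": "drive_tool", "payload": {"targets": "0.01 0 0 0 0 0 0;0.01 0 0 0 0 0 0;0.01 0 0 0 0 0 0;0.01 0 0 0 0 0 0;0.01 0 0 0 0 0 0"}}

```text
time: 3.15
eef_pos: [0.4498, -0.3504, 0.049]
ee_rot: [179.9, -0.1, -17.7]
force: [-0.2, 1.1, 6.5]
opening: 0.225
gripper_force: 59.3
```

>>> {"api": "drive_tool", "payload": {"targets": "0.01 0 0 -0.03 0 0 0;0.01 0 0 -0.04 0 0 -6.7;0.01 0 0 -0.04 0 0 -6.7;0.01 0 0 -0.04 0 0 -6.8;0.01 0 0 0 0 0 0"}}

```text
time: 3.65
eef_pos: [0.4514, -0.352, 0.2039]
ee_rot: [179.5, -0.4, 2.7]
force: [0.7, -0.3, -2.7]
opening: 0.224
gripper_force: 59.4
```

>>> {"api": "drive_tool", "payload": {"targets": "0.01 0.022 -0.0415 0 0 0 0;0.01 0.022 -0.0415 0 0 0 0;0.01 0.022 -0.0415 0 0 0 0;0.01 0.022 -0.0415 0 0 0 0;0.01 0.022 -0.0415 0 0 0 0"}}

```text
time: 4.15
eef_pos: [0.5497, -0.1354, 0.1965]
ee_rot: [-180.0, 0.1, 2.5]
force: [0.8, -0.2, -2.1]
opening: 0.224
gripper_force: 59.4
```

>>> {"api": "drive_tool", "payload": {"targets": "0.01 0.021 -0.041 0 0 0 0;0.01 0 0 0.02 0 0 0;0.01 0 0 0.02 0 0 0;0.01 0 0 0 0 0 0;0.01 0 0 0 0 0 0"}}

```text
time: 4.65
eef_pos: [0.5684, -0.0954, 0.1567]
ee_rot: [-180.0, 0.1, 2.5]
force: [1.5, 0.2, -1.6]
opening: 0.225
gripper_force: 59.6
```

```bash
python3 - <<'E'
from h import *
import pickle
c=cam('top');pickle.dump(c,open('top2.pkl','wb'))
cv2.imwrite('pics/top2.png',cv2.resize(c['frame'][170:300,240:440],None,fx=3,fy=3)[:,:,::-1])
o=robot.get_obs();b=np.load('board.npz');th=b['th'];R=np.array([[np.cos(th),-np.sin(th)],[np.sin(th),np.cos(th)]])
print(o['time'],o['eef_pos'],o['ee_rot'],o['force'],R.T@(o['eef_pos'][:2]-b['o']))
E
```

```text
4.7 [ 0.56901829 -0.09584652  0.15760958] [1.79997911e+02 1.02571813e-03 2.47929949e+00] [ 0.22382896  0.31803645 -1.95125436] [-0.02305331 -0.05386836]
```

View pics/top2.png

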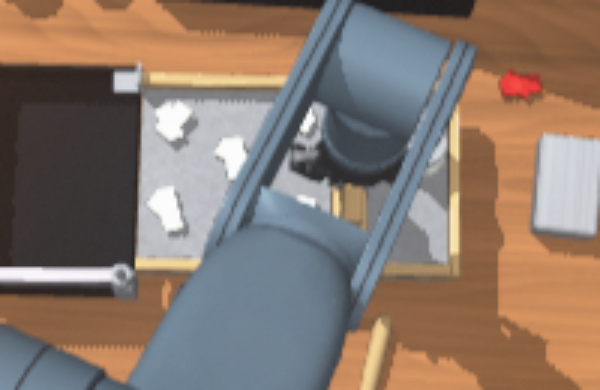

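The crop shows the scraper held over the board at about (345,203), behind all the pieces and clear of the jar. I'll lower it.

>>> {"api": "drive_tool", "payload": {"targets": "0.01 0 0 0.02 0 0 0;0.01 0 0 0.02 0 0 0;0.01 0 0 0.005 0 0 0;0.01 0 0 0 0 0 0;0.01 0 0 0 0 0 0"}}

```text
time: 5.2
eef_pos: [0.5697, -0.0961, 0.1136]
ee_rot: [180.0, -0.1, 2.5]
force: [0.1, 0.5, -1.5]
opening: 0.226
gripper_force: 59.7
```

>>> {"api": "drive_tool", "payload": {"targets": "0.01 0 0 0.002 0 0 0;0.01 0 0 0.001 0 0 0;0.01 0 0 0.001 0 0 0;0.01 0 0 0 0 0 0;0.01 0 0 0 0 0 0"}}

```text
time: 5.7
eef_pos: [0.5693, -0.0957, 0.1091]
ee_rot: [180.0, -0.1, 2.5]
force: [-1.9, 0.6, 4.5]
opening: 0.223
gripper_force: 60.4
```

>>> {"api": "drive_tool", "payload": {"targets": "0.01 0 -0.01 0 0 0 0;0.01 0 -0.015 0 0 0 0;0.01 0 -0.015 0 0 0 0;0.01 0 -0.015 0 0 0 0;0.01 0 -0.015 0 0 0 0"}}

```text
time: 6.2
eef_pos: [0.5665, -0.0245, 0.109]
ee_rot: [179.9, -0.1, 2.6]
force: [0.4, -4.9, 4.9]
opening: 0.22
gripper_force: 60.8
```

>>> {"api": "drive_tool", "payload": {"targets": "0.01 0 -0.015 0 0 0 0;0.01 0 -0.015 0 0 0 0;0.01 0 -0.015 0 0 0 0;0.01 0 -0.015 0 0 0 0;0.01 0 -0.015 0 0 0 0"}}

```text
time: 6.7
eef_pos: [0.5629, 0.0505, 0.109]
ee_rot: [179.9, -0.1, 2.6]
force: [0.5, -5.9, 5.8]
opening: 0.225
gripper_force: 60.8
```

>>> {"api": "drive_tool", "payload": {"targets": "0.01 0 -0.015 0 0 0 0;0.01 0 -0.015 0 0 0 0;0.01 0 -0.015 0 0 0 0;0.01 0 -0.015 0 0 0 0;0.01 0 0 0 0 0 0"}}

```text
time: 7.2
eef_pos: [0.5597, 0.1126, 0.1091]
ee_rot: [-179.9, -0.1, 2.7]
force: [0.7, 2.8, 6.7]
opening: 0.226
gripper_force: 60.9
```

```bash
cat > st.py <<'E'
from h import *
import sys
n=sys.argv[1];c=cam('scene');f=c['frame']
cv2.imwrite(f'pics/{n}.png',cv2.resize(f[140:350,240:500],None,fx=2.5,fy=2.5)[:,:,::-1])
o=robot.get_obs();b=np.load('board.npz');th=b['th'];R=np.array([[np.cos(th),-np.sin(th)],[np.sin(th),np.cos(th)]])
print(o['time'],o['eef_pos'],o['ee_rot'],o['force'],R.T@(o['eef_pos'][:2]-b['o']))
E
python3 st.py s1
```

```text
7.25 [0.55971034 0.11256198 0.10910311] [-1.79874096e+02 -7.56374857e-02  2.62977883e+00] [0.68494295 3.15175441 6.88965642] [-0.02336071  0.15474766]
```

View pics/s1.png

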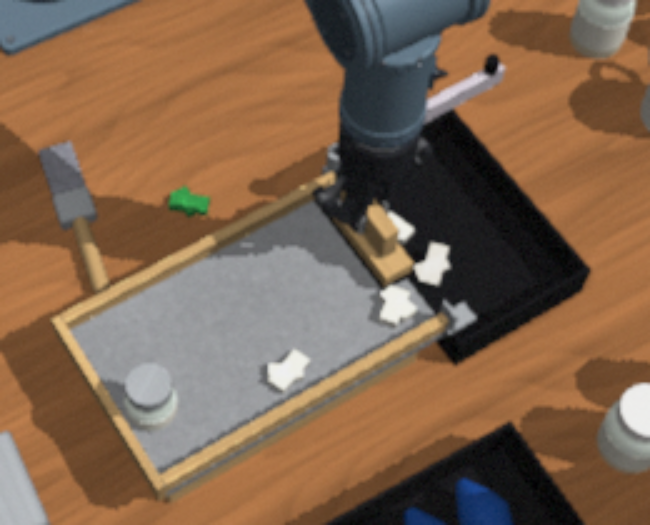

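Three pieces are over the edge. Two remain, at (397,305) and (288,370). I'll nudge a little further, lift, and go back for the second lane.

>>> {"api": "drive_tool", "payload": {"targets": "0.01 0 -0.01 0 0 0 0;0.01 0 0 0 0 0 0;0.01 0 0 -0.02 0 0 0;0.01 0 0.02 -0.02 0 0 0;0.01 0.009 0.04 0 0 0 0"}}

```text
time: 7.75
eef_pos: [0.5703, 0.0639, 0.1499]
ee_rot: [-179.8, -0.1, 2.8]
force: [1.8, -0.1, -1.3]
opening: 0.225
gripper_force: 59.7
```

>>> {"api": "drive_tool", "payload": {"targets": "0.01 0.01 0.04 0 0 0 0;0.01 0.01 0.04 0 0 0 0;0.01 0.01 0.04 0 0 0 0;0.01 0.01 0.04 0 0 0 0;0.01 0 0 0 0 0 0"}}

```text
time: 8.25
eef_pos: [0.6187, -0.1014, 0.1468]
ee_rot: [180.0, 0.1, 2.3]
force: [-0.7, -0.2, -2.2]
opening: 0.226
gripper_force: 59.7
```

```bash
python3 st.py s2
```

```text
8.3 [ 0.61770811 -0.09869735  0.14662912] [-1.79876773e+02  1.43664985e-01  2.36434478e+00] [-0.25429264  0.70058513 -2.46084734] [ 0.02546817 -0.05881728]
```

View pics/s2.png

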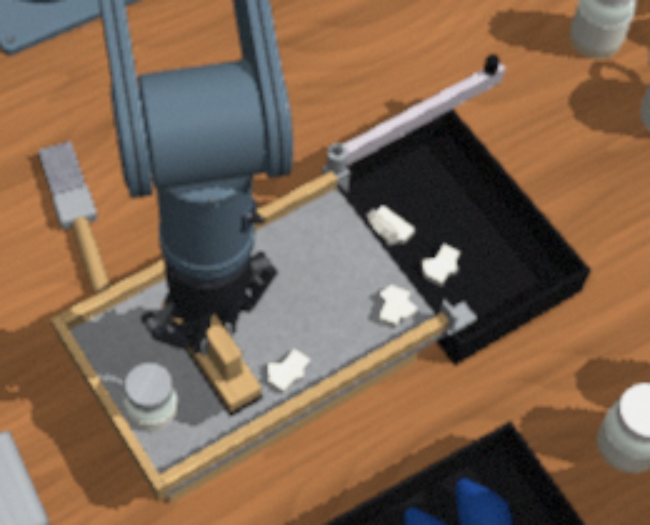

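Three pieces are in the bin at (390,225) and (440,265). The scraper is behind the last two, at (288,370) and (397,305). I'll lower and push the second lane.

>>> {"api": "drive_tool", "payload": {"targets": "0.01 0 0 0.02 0 0 0;0.01 0 0 0.012 0 0 0;0.01 0 0 0.004 0 0 0;0.01 0 0 0.002 0 0 0;0.01 0 0 0.001 0 0 0"}}

```text
time: 8.8
eef_pos: [0.6182, -0.0975, 0.1095]
ee_rot: [-180.0, 0.0, 2.6]
force: [-0.7, -0.3, -2.1]
opening: 0.223
gripper_force: 59.9
```

>>> {"api": "drive_tool", "payload": {"targets": "0.01 0 0 0 0 0 0;0.01 0 -0.01 0 0 0 0;0.01 0 -0.015 0 0 0 0;0.01 0 -0.015 0 0 0 0;0.01 0 -0.015 0 0 0 0"}}

```text
time: 9.3
eef_pos: [0.6156, -0.0417, 0.1095]
ee_rot: [-180.0, -0.0, 2.5]
force: [0.4, -0.7, -2.2]
opening: 0.222
gripper_force: 59.8
```

>>> {"api": "drive_tool", "payload": {"targets": "0.01 0 -0.015 0 0 0 0;0.01 0 -0.015 0 0 0 0;0.01 0 -0.015 0 0 0 0;0.01 0 -0.015 0 0 0 0;0.01 0 -0.015 0 0 0 0"}}

```text
time: 9.8
eef_pos: [0.6125, 0.0326, 0.1095]
ee_rot: [180.0, -0.0, 2.5]
force: [0.7, -1.0, 0.7]
opening: 0.227
gripper_force: 59.9
```

>>> {"api": "drive_tool", "payload": {"targets": "0.01 0 -0.015 0 0 0 0;0.01 0 -0.015 0 0 0 0;0.01 0 -0.015 0 0 0 0;0.01 0 -0.015 0 0 0 0;0.01 0 -0.015 0 0 0 0"}}

```text
time: 10.3
eef_pos: [0.6091, 0.1076, 0.1094]
ee_rot: [180.0, -0.0, 2.5]
force: [0.5, -1.4, 0.2]
opening: 0.228
gripper_force: 60.1
```

>>> {"api": "drive_tool", "payload": {"targets": "0.01 0 -0.015 0 0 0 0;0.01 0 -0.01 0 0 0 0;0.01 0 0 0 0 0 0;0.01 0 0 0 0 0 0"}}

```text
time: 10.7
eef_pos: [0.608, 0.1323, 0.1094]
ee_rot: [-179.9, -0.0, 2.5]
force: [0.0, 2.0, 0.5]
opening: 0.226
gripper_force: 60.2
```

```bash
python3 st.py s3
```

```text
10.75 [0.60801762 0.13179574 0.10937156] [-1.79948031e+02 -2.73095590e-03  2.50697554e+00] [0.41004121 1.37172327 1.56286894] [0.02573144 0.17187927]
```

View pics/s3.png

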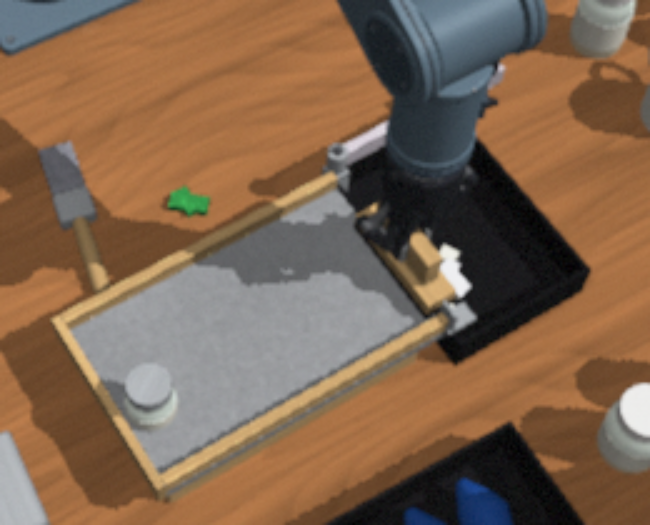

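The board is clear: the last two pieces went into the bin at about (455,270). I'll set the scraper down mid-board and release it.

>>> {"api": "drive_tool", "payload": {"targets": "0.01 0 0 -0.012 0 0 0;0.01 -0.006 0.035 0 0 0 0;0.01 -0.01 0.04 0 0 0 0;0.01 -0.01 0.04 0 0 0 0;0.01 0 0.037 0 0 0 0"}}

```text
time: 11.25
eef_pos: [0.5874, -0.0238, 0.1218]
ee_rot: [180.0, 0.1, 2.5]
force: [0.4, 0.6, -2.0]
opening: 0.221
gripper_force: 60.0
```

>>> {"api": "drive_tool", "payload": {"targets": "0.01 0 0 0 0 0 0;0.01 0 0 0.006 0 0 0;0.01 0 0 0.005 0 0 0;0.01 0 0 0.002 0 0 0;0.01 0 0 0 0 0 0"}}

```text
time: 11.75
eef_pos: [0.5886, -0.0209, 0.1091]
ee_rot: [179.9, 0.0, 2.6]
force: [-2.5, -1.8, 5.8]
opening: 0.223
gripper_force: 61.0
```

>>> {"api": "drive_tool", "payload": {"targets": "0.045 0 0 0 0 0 0;0.045 0 0 0 0 0 0;0.045 0 0 0 0 0 0;0.045 0 0 0 0 0 0;0.045 0 0 -0.005 0 0 0"}}

```text
time: 12.25
eef_pos: [0.5882, -0.0213, 0.1127]
ee_rot: [-180.0, 0.1, 2.5]
force: [0.3, -0.1, -0.0]
opening: 0.526
gripper_force: 0.0
```

>>> {"api": "drive_tool", "payload": {"targets": "0.045 0 0 -0.02 0 0 0;0.045 0 0 -0.03 0 0 0;0.045 0 0 -0.04 0 0 0;0.045 0 0 0 0 0 0;0 0 0 0 0 0 0"}}

```text
time: 12.75
eef_pos: [0.5894, -0.0218, 0.2048]
ee_rot: [180.0, -0.2, 2.5]
force: [-0.1, 0.6, -0.3]
opening: 0.372
gripper_force: 0.0
```

>>> {"api": "drive_tool", "payload": {"targets": "0 -0.021 -0.041 0 0 0 0;0 -0.021 -0.041 0 0 0 0;0 -0.021 -0.041 0 0 0 0;0 -0.022 -0.041 0 0 0 0;0 -0.022 -0.041 0 0 0 0"}}

```text
time: 13.25
eef_pos: [0.4708, 0.1796, 0.2019]
ee_rot: [180.0, 0.2, 2.5]
force: [-0.3, 0.3, 0.9]
opening: -0.005
gripper_force: 0.0
```

>>> {"api": "drive_tool", "payload": {"targets": "0 -0.022 -0.041 0 0 0 0;0 -0.022 -0.04 0 0 0 0;0 0 0 0 0 0 0;0 0 0 0 0 0 0"}}

```text
time: 13.65
eef_pos: [0.4241, 0.258, 0.2023]
ee_rot: [179.9, 0.1, 2.7]
force: [0.8, 0.2, -0.5]
opening: -0.0
gripper_force: 0.0
```

```bash
python3 st.py s4; python3 - <<'E'
from h import *
import pickle
c=cam('top')
im=c['frame'];b=np.load('board.npz');o=b['o'];th=b['th'];R=np.array([[np.cos(th),-np.sin(th)],[np.sin(th),np.cos(th)]])
cv2.imwrite('pics/top3.png',cv2.resize(im[170:300,200:400],None,fx=3,fy=3)[:,:,::-1])
print(robot.get_obs()['opening'])
E
```

```text
13.7 [0.42490675 0.25717023 0.20240907] [1.79941812e+02 8.09070911e-02 2.58929165e+00] [-0.04262538 -0.10436347 -0.01223073] [-0.15179958  0.30503741]
-0.00350438468043704
```

View pics/s4.png

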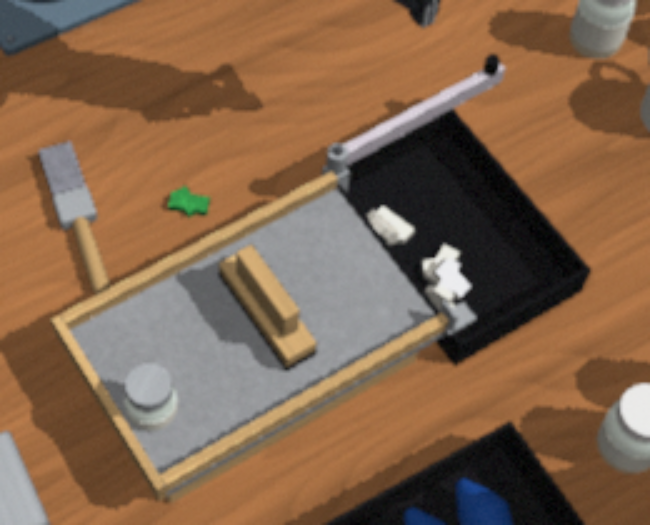

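The scraper stands upright at mid-board (265,305). The pieces lie in the bin at (390,225) and (445,275), the gate is still open, and the gripper is outside it. Next I'll check the pieces' extents numerically and plan the arc.

```bash
python3 - <<'E'
from h import *
b=np.load('board.npz');o=b['o'];th=b['th'];R=np.array([[np.cos(th),-np.sin(th)],[np.sin(th),np.cos(th)]])
for n,box in(('top',(225,195,300,258)),('scene',(375,205,470,290))):
    c=cam(n);im=c['frame'];hsv=cv2.cvtColor(im,cv2.COLOR_RGB2HSV)
    m=((hsv[...,1]<50)&(hsv[...,2]>150)).astype(np.uint8);z=np.zeros_like(m);x0,y0,x1,y1=box;z[y0:y1,x0:x1]=m[y0:y1,x0:x1]
    k,l,s,ce=cv2.connectedComponentsWithStats(z)
    for i in range(1,k):
        if s[i,4]>12:
            ys,xs=np.where(l==i)
            for zz in(.02,.045):
                q=np.array([R.T@(ray(c,x,y,zz)[:2]-o) for x,y in zip(xs,ys)]);print(n,s[i],zz,q.min(0).round(3),q.max(0).round(3),q.mean(0).round(3))
h=np.array([-.116,.178]);prev=np.array([-.152,.305]);r=.13
for i,t in enumerate(np.linspace(1.58,0,17)):
    p=h+r*np.array([np.cos(t),np.sin(t)])+.024*np.array([-np.sin(t),np.cos(t)]);d=p-prev;prev=p
    print(round(t,2),p.round(3),'tx,ty',d[0].round(4),(-d[1]).round(4))
E
```

```text
top [278 195   9   6  50] 0.02 [0.106 0.172] [0.124 0.199] [0.116 0.186]
top [278 195   9   6  50] 0.045 [0.098 0.17 ] [0.116 0.197] [0.108 0.184]
top [286 203  14  53 697] 0.02 [-0.08   0.123] [0.097 0.168] [0.004 0.146]
top [286 203  14  53 697] 0.045 [-0.085  0.122] [0.09  0.166] [-0.002  0.144]
top [277 206   5  10  29] 0.02 [0.054 0.187] [0.085 0.201] [0.07  0.194]
top [277 206   5  10  29] 0.045 [0.047 0.185] [0.078 0.199] [0.063 0.192]
top [262 211  16  19 179] 0.02 [0.005 0.2  ] [0.067 0.248] [0.035 0.223]
top [262 211  16  19 179] 0.045 [-0.001  0.197] [0.06  0.245] [0.028 0.22 ]
top [269 236  14  17 155] 0.02 [-0.071  0.18 ] [-0.017  0.223] [-0.041  0.202]
top [269 236  14  17 155] 0.045 [-0.076  0.178] [-0.023  0.22 ] [-0.047  0.2  ]
scene [ 375  218   37   68 1243] 0.02 [-0.103  0.064] [0.069 0.18 ] [0.011 0.139]
scene [ 375  218   37   68 1243] 0.045 [-0.09   0.056] [0.079 0.17 ] [0.022 0.129]
scene [388 222  18  14 150] 0.02 [-0.066  0.189] [-0.018  0.225] [-0.042  0.206]
scene [388 222  18  14 150] 0.045 [-0.054  0.179] [-0.007  0.214] [-0.03   0.196]
scene [409 238  21  33 297] 0.02 [0.011 0.193] [0.1   0.248] [0.051 0.219]
scene [409 238  21  33 297] 0.045 [0.022 0.183] [0.109 0.236] [0.06  0.208]
1.58 [-0.141  0.308] tx,ty 0.0108 -0.0028
1.48 [-0.128  0.31 ] tx,ty 0.0129 -0.0019
1.38 [-0.115  0.31 ] tx,ty 0.013 -0.0006
1.28 [-0.102  0.309] tx,ty 0.013 0.0007
1.18 [-0.089  0.307] tx,ty 0.0129 0.002
1.09 [-0.077  0.304] tx,ty 0.0126 0.0033
0.99 [-0.064  0.3  ] tx,ty 0.0123 0.0045
0.89 [-0.053  0.294] tx,ty 0.0117 0.0057
0.79 [-0.042  0.287] tx,ty 0.0111 0.0068
0.69 [-0.031  0.279] tx,ty 0.0104 0.0079
0.59 [-0.022  0.271] tx,ty 0.0096 0.0089
0.49 [-0.013  0.261] tx,ty 0.0087 0.0098
0.4 [-0.005  0.25 ] tx,ty 0.0077 0.0106
0.3 [0.001 0.239] tx,ty 0.0066 0.0113
0.2 [0.007 0.227] tx,ty 0.0054 0.0119
0.1 [0.011 0.215] tx,ty 0.0042 0.0123
0.0 [0.014 0.202] tx,ty 0.003 0.0127
```

Both views agree at a height of about 0.02 m, so the pieces sit low in the bin and are clear of the gate. I'll lower outside the bar and sweep it.

>>> {"api": "drive_tool", "payload": {"targets": "0 -0.003 0 0.04 0 0 0;0 0 0 0.04 0 0 0;0 0 0 0.03 0 0 0;0 0 0 0.007 0 0 0;0 0 0 0 0 0 0"}}

```text
time: 14.35
eef_pos: [0.4223, 0.2563, 0.0855]
ee_rot: [180.0, 0.1, 2.4]
force: [-0.1, -0.2, 0.3]
opening: -0.001
gripper_force: 0.0
```

>>> {"api": "drive_tool", "payload": {"targets": "0 0.011 -0.003 0 0 0 0;0 0.013 -0.002 0 0 0 0;0 0.013 -0.001 0 0 0 0;0 0.013 0.001 0 0 0 0;0 0.013 0.002 0 0 0 0"}}

```text
time: 14.85
eef_pos: [0.4867, 0.2632, 0.0868]
ee_rot: [-180.0, -0.0, 2.5]
force: [-1.3, -0.8, 0.5]
opening: 0.002
gripper_force: 0.7
```

>>> {"api": "drive_tool", "payload": {"targets": "0 0.013 0.003 0 0 0 0;0 0.012 0.0045 0 0 0 0;0 0.012 0.006 0 0 0 0;0 0.011 0.007 0 0 0 0;0 0.0105 0.008 0 0 0 0"}}

```text
time: 15.35
eef_pos: [0.5456, 0.2365, 0.0862]
ee_rot: [-180.0, 0.0, 2.5]
force: [-1.7, 0.0, -0.7]
opening: 0.003
gripper_force: 0.7
```

>>> {"api": "drive_tool", "payload": {"targets": "0 0.0095 0.009 0 0 0 0;0 0.0085 0.01 0 0 0 0;0 0.0075 0.0105 0 0 0 0;0 0.0065 0.0115 0 0 0 0;0 0.0055 0.012 0 0 0 0"}}

```text
time: 15.85
eef_pos: [0.5852, 0.185, 0.0864]
ee_rot: [-180.0, -0.0, 2.5]
force: [-2.2, 1.5, -0.4]
opening: 0.0
gripper_force: 0.6
```

>>> {"api": "drive_tool", "payload": {"targets": "0 0.004 0.01 0 0 0 0;0 0.003 0.008 0 0 0 0;0 0 0.003 0 0 0 0;0 0 0 0 0 0 0"}}

```text
time: 16.25
eef_pos: [0.5928, 0.1647, 0.0865]
ee_rot: [180.0, -0.0, 2.5]
force: [-0.5, -0.0, 0.5]
opening: 0.007
gripper_force: 0.0
```

```bash
python3 st.py s5
```

```text
16.3 [0.59260778 0.16501962 0.08642462] [ 1.79994759e+02 -1.85512415e-02  2.50702456e+00] [0.23903302 0.40654688 0.86634359] [0.01176941 0.20573707]
```

>>> {"api": "drive_tool", "payload": {"targets": "0 0 0.003 0 0 0 0;0 0 0.003 0 0 0 0;0 0 0.002 0 0 0 0;0 0 0 0 0 0 0"}}

```text
time: 16.7
eef_pos: [0.593, 0.1587, 0.0865]
ee_rot: [-179.9, -0.0, 2.5]
force: [0.1, 5.5, -0.5]
opening: 0.001
gripper_force: 3.0
```

>>> {"api": "drive_tool", "payload": {"targets": "0 0 0.002 0 0 0 0;0 0 0.001 0 0 0 0;0 0 0 0 0 0 0"}}

```text
time: 17.0
eef_pos: [0.593, 0.1584, 0.0865]
ee_rot: [-179.6, -0.1, 2.5]
force: [1.2, 15.5, -0.8]
opening: 0.001
gripper_force: 7.6
```

The force rises while the position holds, so the gate is against its stop. I'll back off and look.

>>> {"api": "drive_tool", "payload": {"targets": "0 0 -0.01 0 0 0 0;0 0 -0.02 0 0 0 0;0 0 0 -0.03 0 0 0;0 0 0 -0.04 0 0 0;0 0 0 -0.04 0 0 0"}}

```text
time: 17.5
eef_pos: [0.591, 0.1842, 0.1969]
ee_rot: [179.9, 0.1, 2.6]
force: [0.8, 0.7, 0.1]
opening: -0.002
gripper_force: 0.0
```

>>> {"api": "drive_tool", "payload": {"targets": "0 -0.03 -0.04 -0.02 0 0 0;0 -0.03 -0.04 0 0 0 0;0 -0.03 -0.03 0 0 0 0;0 0 0 0 0 0 0;0 0 0 0 0 0 0"}}

```text
time: 18.0
eef_pos: [0.4986, 0.2879, 0.2152]
ee_rot: [180.0, -0.0, 2.7]
force: [0.2, -0.5, -0.1]
opening: 0.0
gripper_force: 0.0
```

```bash
python3 st.py s6
```

```text
18.05 [0.49942802 0.28716204 0.21501997] [ 1.79952221e+02 -4.03833855e-02  2.57396516e+00] [-0.12070902  0.07485592 -0.15448484] [-0.07605369  0.33178604]
```

View pics/s6.png

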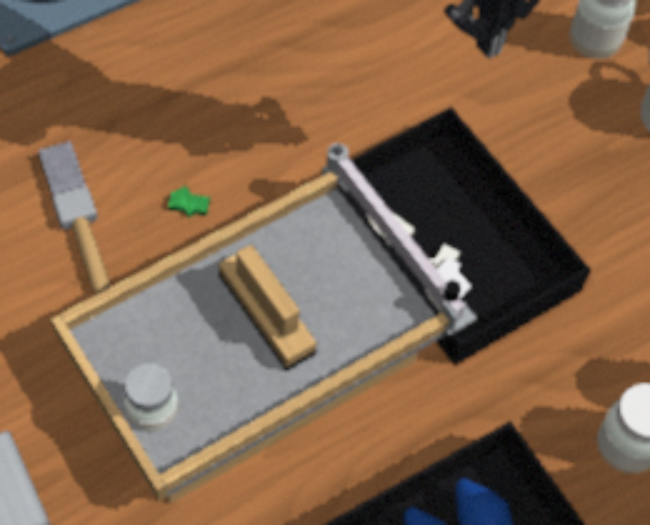

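The gate lies closed from (338,155) to (460,310) in its catch. The pieces are in the bin, the scraper stands at (265,305), and the jar is in place at (150,390).

```bash
python3 -c "
from bench import robot
print(robot.close_job())"
```

```text
the job is handed in; nothing more can be done
None
```

The job is handed in at about 18 s: all five pieces are in the bin, the gate is closed against its catch, the scraper is standing upright on the board, and the jar is still in place (no verdict was returned).

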